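# Zero the inspection camera and hold the mirror on the red dot

## Task

The red dot is on the side of the clamped circuit board that the inspection camera cannot see directly. Turn the black knob anticlockwise all the way back to its zero stop, so that the camera stands at its reference distance, then swing the sprung mirror by its orange handle post until the camera sees the red dot in the middle of the mirror's picture, and finish while holding it there steadily, because it springs back when let go. Do not touch the mirror glass or the board and its holder, and leave the other things on the bench where they are.

Things in the scene. Friction and masses are not known exactly. Their poses are not given: they have to be found in the camera images.
- rig: Fixed aluminium base plate, 110 x 360 mm and 14 mm high, origin under its centre at bench level; its y axis runs along the plate from the mirror end (-y) to the knob end (+y), x across it to the far side. On it, on one line along y: the mirror's axis at y = -130 mm, the camera, and the drive block with the knob at y = +145 mm. Camera top 97 mm, its rear face at rig y about +65 mm when home; no other part of the rig is higher than the handle post's top (153 mm)
- knob_axis (a point): Point on the upright axis of the black fluted knob at the rig's left end, at mid height of the part to grip (85 mm above the bench); knob 36 mm in diameter, from 76 to 101 mm above the bench, on a 60 x 60 mm block with a white dial whose top is at 71 mm; fixed to the rig
- zero_knob (a joint): Angle of the knob: 0 at its hard zero stop, growing clockwise seen from above (so anticlockwise turns it home); light friction (0.04 N m), stays where it is left. A rack moves the camera 11 mm towards the mirror per rad
- lens (a point): Centre of the camera's front lens, 75 mm above the bench; the camera is a black box 44 x 52 x 44 mm with a lens barrel, looking level along the rig's -y axis straight at the mirror's axis
- mirror_axis (a point): Point on the mirror's upright turning axis at lens height (75 mm above the bench), in the face of the glass, 120 mm in front of the lens when the camera is at zero; fixed to the rig
- mirror (a joint): Angle of the mirror about its upright axis: 0 parked on its stop (glass normal 100 degrees anticlockwise from the rig's x axis, nearly facing the camera), growing clockwise seen from above up to 1.35 rad. A spring drives it back to 0: about 0.07 N m at 0, 0.19 N m at 1 rad (1 to 2.6 N at the post). The dot comes into view between about 0.55 and 1.05 rad
- mirror_glass: Silvered glass 56 x 54 mm, upright in a black frame 62 x 60 mm that turns with the mirror, centre 75 mm above the bench; origin on the mirror's axis at bench level, its x axis is the glass normal, level, on the reflecting side. Must not be touched
- mirror_handle: The mirror's handle: a level aluminium arm 10 mm wide, top 109 mm above the bench, reaching from the back of the mirror frame 75 mm away from the axis, opposite to the glass normal, with the upright orange post at its end; origin on the mirror's axis at bench level, axes as the glass
- handle_post (a point): Point on the axis of the orange handle post, 12 mm in diameter, 75 mm from the mirror's axis, from 114 to 153 mm above the bench; this point lies 133 mm above the bench. Round, so that it can turn between the fingers while it is led along its arc
- sight (a point): On the mirror's axis at lens height; its x axis is the level direction in which the camera's line of sight leaves the mirror (the lens direction mirrored in the glass normal); it turns clockwise 2 rad for each rad of joint mirror
- red_dot (a point): Red dot, 10 mm in diameter on a white ring, on the solder side of the upright board, 75 mm above the bench, 105 to 160 mm from the mirror's axis; it should lie on the x axis of point sight
- board_holder: Fixed holder, foot 46 x 104 mm, with a green circuit board 95 mm wide clamped upright in it (top 100 mm above the bench); origin under its centre, its -x axis points away from the solder side with the dot, roughly at the mirror. Must not be touched. Behind it stands a clear dry box, solid, 420 mm tall, front face about 0.63 m ahead of the robot: keep hand and wrist on the robot's side of that
- log_book: Dark green log book 152 x 110 x 18 mm lying at the left, origin under its centre
- flux_bottle: Amber bottle with white nozzle, 34 mm in diameter, 94 mm high, origin under its centre
- tape_amber: Roll of amber tape, 61 mm in diameter, 20 mm high, origin under its centre
- loupe: Black eye loupe, 34 mm in diameter, 28 mm high, on the blue mat at the right, origin under its centre
- driver_fine: Slim dark screwdriver, 122 mm long, 12 mm thick, lying on the blue mat, origin under its centre
- brush_esd: Black brush, 120 mm long, 16 mm wide, lying on the blue mat, origin under its centre
- pen_black: White marker pen with black cap, 133 mm long, 12 mm thick, lying on the blue mat, origin under its centre

How it is judged:
On the way, in this order (a step that is already met when the one before it is completed fails the run):
1. the knob is back at its zero stop (value of joint zero_knob below 0.06 rad), for 0.2 s.
2. held by its handle, the mirror shows the camera the red dot (x of red_dot in the frame of sight above 0.05 m and y of red_dot in the frame of sight between -0.01 and 0.01 m and contact force between the fingers and mirror_handle above 0.3 N), for 0.4 s.
At the end, for the whole second after the job is handed in: The knob is within 0.06 rad of its zero stop; the camera's line of sight off the mirror passes within 10 mm sideways of the red dot's centre; the mirror stands still (under 0.05 rad/s) with the fingers holding its handle (contact over 0.3 N) (all of step 2 and value of joint zero_knob below 0.06 rad and velocity of joint mirror between -0.05 and 0.05 rad/s); the arm keeps its last pose, push and grip.
It fails at once if the mirror glass is touched (contact force between anything else and mirror_glass above 0.5 N).
It fails at once if the board or its holder is touched (contact force between anything else and board_holder above 1 N).
It fails at once if another thing on the bench is pushed away (distance of any of log_book, flux_bottle, tape_amber, loupe, driver_fine, brush_esd, pen_black from where it was at the start of the episode above 0.015 m).
It also fails if it takes over 58 s, if anything falls off the work surface, if the arm or the gripper's body presses on something with over 40 N, if the wrist force passes 120 N, or if a joint passes its speed limit or range.

## Robot

A 6-joint arm with a two-finger parallel gripper is mounted at the origin on a cart in front of the work surface, level with it; the furniture and walls round the work are solid. World frame = base frame: x ahead of the robot, y to its left, z up, the work surface at z = 0. Lengths are in m, angles in rad, forces in N, time in s.
With the tool pointing down it reaches from about 0.35 to 0.975 m from the base axis. Payload 7.1 kg.
Tool frame: the origin (TCP) lies on the centre line of the jaws, within the pads' length; the fingertips stand 11 mm ahead of it and the grasp point (between the pads) lies 8 mm behind it; z points along the fingers, y is the line along which they close (so a half turn about z gives the same grasp; the last joint's range is limited). The gripper opens to 88 mm and grips with 3 to 60 N. Pads are 20 mm wide; open, the fingers measure 115 mm over their backs; the gripper's body (75 mm by 178 mm) begins 61 mm behind the grasp point.
Start: joints at [1.113, 0.423, 1.63, -0, 1.089, -0.019], TCP at [0.266, 0.566, 0.234] pointing down, gripper open.
Joint ranges: [-3, 3], [-0.9, 2.11], [0.09, 2.58], [-1.31, 4.45], [0.11, 2.69], [-2.54, 2.54]. Speed limits (rad/s): [2.39, 2.39, 3.01, 3.14, 3.14, 3.14].

## Interface

Orientations are given as a rotation vector (axis times angle).
In Python, from cell import r, imaging, boxes_of, place_of gives the robot as it stands. The module is installed in compiled form; this text tells all that it offers.
- The arm moves only by the shell command python3 -m pendant 'ROWS' [FORCE]. ROWS is JSON, a list of rows, each an object of numbers: "hand": the finger opening in mm, from 0 to 87.8; "x", "y", "z": the shift along the world's x, y, z in mm; "wx", "wy", "wz": the turn, a rotation vector about the world's x, y, z in degrees. In form: [{"hand": .., "x": .., "y": .., "z": .., "wx": .., "wy": .., "wz": ..}, ...]. A call has 1 to 12 rows; each row shifts and turns the commanded pose from where the row before left it; what a row does not reach is not made up. A row lasts 1/12 s, in which the tool goes at most 41.7 mm and 7.16 degrees, less where a joint would pass 70% of its speed; a pose out of reach is approached as far as the arm can. A call is refused whole if a number of a shift passes 41.7 or a number of a turn 7.16, either way. A call with a gripper value outside its range is refused whole. The fingers move at their own pace and stop on an object; FORCE is the grip in N (left out, the last holds). Time passes only in rows, so rows that do not move let the fingers close. It gives the time, the measured TCP pose, the force, the opening and the grip force at its end, in the units of the state.
- r.read_state(): the state, without advancing time (a new reading comes with each control period).
- imaging.read_camera(name): name is "scene" or "top"; returns the picture (480x640x3 uint8, red, green, blue); there is no depth.
- imaging.calibration(name): a dict with "K" (3x3 intrinsics, pixels), "rvec" (rotation vector, rad) and "tvec" (3), from world to camera coordinates, as OpenCV has them. Camera axes: x right, y down, z forward; pixel columns grow to the right and rows downward; lengths in m; the calibration is good to about 2 mm. A picture is of the moment at which its call begins. calibration takes no time and is no camera call.
- r.job_done(): hands the job in; it is judged then, once.
Trained networks look in the newest picture that a camera, given by its name, has taken for a name from the list of things; names that differ only in an ending like _2 or _b are one class to them, and where a whole thing is asked for, a point or a joint stands for the part that bears it (a point fixed in the world has none). Each returns a list of dicts, best first, with "p" (0 to 1); they miss things now and then, are a little off and sometimes report something else, mostly with a low value. They report only what shows in the picture. A call takes as long as a camera call.
- boxes_of(label, camera): "bbox" ([centre column, centre row, width, height] in pixels, round what is visible of it).
- place_of(label, camera): "xy" ([column, row] in pixels: a listed point, or the origin of a listed thing).
The state is a dict: "clock": time; "joints": joint angles; "qvel": joint speeds; "effort": joint torques, N m; "position": TCP position; "tool_rot": TCP orientation; "force": force on the tool from outside, world axes, zero at the start; "moment": the same for the moment, N m; "width": finger opening in m; "finger_force": force on a finger pad.
Only numpy, scipy, OpenCV 4.12 (cv2) and the standard library are available. Lean on these libraries where they do the work, as an engineer would, in place of code of your own. Each camera call takes 0.05 s, during which the arm holds its last target. There are 200 camera calls.

## Working session

There is one attempt and no reset: what is moved stays moved. The work goes in short steps, Python scripts to look and compute and a shell command to move; the robot and the scene stay as the last step left them, time stands still between calls to the robot, and variables do not carry over. Pictures are saved under pics/ and viewed, at most 10 in all, crops included, and the job is handed in when it is done.

```bash
mkdir -p pics; cat > h.py <<'E'
import numpy as np, cv2
from cell import r, imaging, boxes_of, place_of
def ray(cam,px):
    c=imaging.calibration(cam);K=np.array(c["K"],float);R=cv2.Rodrigues(np.array(c["rvec"],float))[0];t=np.array(c["tvec"],float).ravel()
    d=R.T@np.linalg.solve(K,np.array([px[0],px[1],1.]));return -R.T@t,d
def atz(cam,px,z):
    o,d=ray(cam,px);return o+d*(z-o[2])/d[2]
def proj(cam,P):
    c=imaging.calibration(cam);return cv2.projectPoints(np.array(P,float).reshape(-1,3),np.array(c["rvec"],float),np.array(c["tvec"],float),np.array(c["K"],float),None)[0].reshape(-1,2)
E
python3 - <<'E'
from h import *
for cam in("scene","top"):
    im=imaging.read_camera(cam);cv2.imwrite(f"pics/{cam}0.png",im[:,:,::-1])
    print(cam,ray(cam,(320,240)))
    for l,z in dict(rig=0,knob_axis=.085,lens=.075,mirror_axis=.075,handle_post=.133,red_dot=.075,board_holder=0,flux_bottle=0,tape_amber=0,log_book=0,loupe=0).items():
        for q in place_of(l,cam)[:1]: print(l,np.round(q["p"],2),np.round(q["xy"],1),atz(cam,q["xy"],z).round(4))
print(r.read_state())
E
```

```text
scene (array([-0.53656724, -0.56245712,  1.30962736]), array([ 0.63920124,  0.26422318, -0.72244129]))
rig 0.62 [285.8 270.3] [ 0.4742 -0.0407  0.    ]
knob_axis 0.92 [246.3 227.4] [0.5099 0.0965 0.085 ]
lens 0.8 [291.8 257.9] [ 0.4633 -0.0666  0.075 ]
mirror_axis 0.98 [321.  277.8] [ 0.4295 -0.1671  0.075 ]
handle_post 0.56 [350.3 270.8] [ 0.4351 -0.2451  0.133 ]
red_dot 0.87 [343.7 250.8] [ 0.5437 -0.1868  0.075 ]
board_holder 0.75 [353.  269.8] [ 0.5514 -0.2149  0.    ]
flux_bottle 0.49 [194.7 213.2] [0.5744 0.3184 0.    ]
tape_amber 0.66 [162.7 208.5] [0.5532 0.4216 0.    ]
log_book 0.96 [150.7 243.1] [0.4122 0.3719 0.    ]
loupe 0.6 [245.6 229.8] [0.5726 0.1394 0.    ]
top (array([ 0.33160154, -0.09469936,  1.55351578]), array([ 0.12259398,  0.02846645, -0.99211402]))
rig 0.64 [319.6 254.9] [ 0.4751 -0.049   0.    ]
knob_axis 0.87 [269.9 241.6] [0.5082 0.1013 0.085 ]
lens 0.62 [324.3 255.1] [ 0.4675 -0.0656  0.075 ]
mirror_axis 0.78 [356.4 266.9] [ 0.4312 -0.164   0.075 ]
handle_post 0.46 [386.7 268.2] [ 0.4235 -0.2502  0.133 ]
red_dot 0.65 [385.4 266.2] [ 0.4334 -0.2526  0.075 
[... 236 characters left out ...]
261.7] [ 0.4531 -0.5061  0.    ]
{'clock': 1.2, 'joints': array([ 1.11295778e+00,  4.23061744e-01,  1.62990542e+00, -2.60048379e-05,
        1.08862015e+00, -1.90021189e-02]), 'qvel': array([ 0.0008883 , -0.00062112,  0.00138466, -0.00034029,  0.00150539,
        0.00068556]), 'effort': array([-6.87124384e-05, -5.44579947e+01, -2.74058121e+01,  6.44900347e-02,
        1.64780568e-02,  8.47378487e-06]), 'position': array([0.26552823, 0.56576645, 0.23369683]), 'tool_rot': array([ 6.83781148e-01,  3.06625165e+00, -4.03684650e-07]), 'force': array([-0.71207882,  0.19335775, -0.18081316]), 'moment': array([-0.02403702, -0.01705262,  0.04818152]), 'finger_force': 0.0, 'width': 0.08817308576230604}
```

```bash
python3 - <<'E'
import cv2
a=cv2.imread("pics/scene0.png");cv2.imwrite("pics/s1.png",cv2.resize(a[170:350,190:430],None,fx=3.3,fy=3.3,interpolation=2))
a=cv2.imread("pics/top0.png");cv2.imwrite("pics/t1.png",cv2.resize(a[180:330,230:430],None,fx=4,fy=4,interpolation=2))
E
```

```text
(no output)
```

View pics/s1.png

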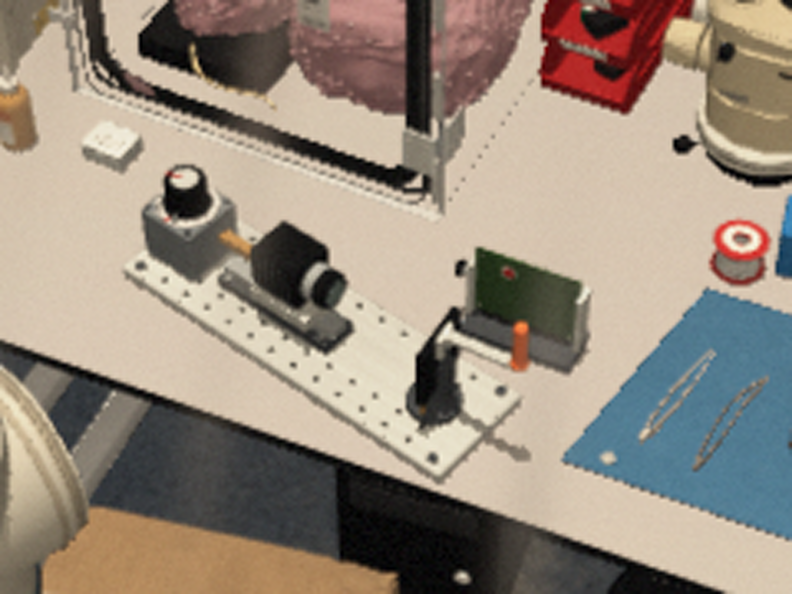

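View pics/t1.png

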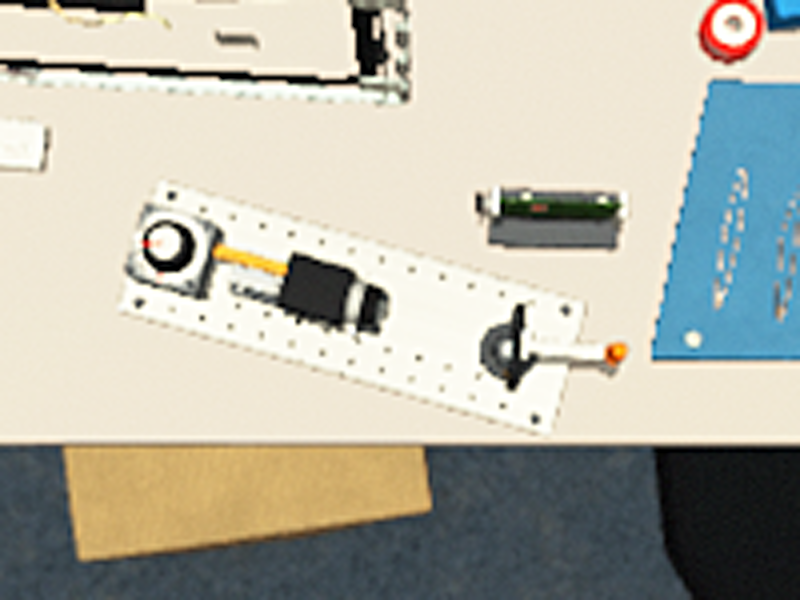

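The scene view shows the knob at about (246, 228), the dot at (344, 252), the post at (348, 274) and the camera in the middle of the rig. The top view agrees for the rig, with the dot's edge near (365, 232). I'll refine these positions and start moving.

```bash
python3 - <<'E'
from h import *
for cam,(x0,y0,x1,y1) in dict(scene=(330,240,360,262),top=(355,222,375,240)).items():
    a=cv2.imread(f"pics/{cam}0.png").astype(float);s=a[y0:y1,x0:x1]
    w=np.clip(s[:,:,2]-np.maximum(s[:,:,1],s[:,:,0])-25,0,None);yy,xx=np.mgrid[y0:y1,x0:x1]
    p=(xx*w).sum()/w.sum(),(yy*w).sum()/w.sum();print(cam,p,(w>0).sum(),atz(cam,p,.075))
k=np.array([.509,.099]);m=np.array([.4303,-.1655]);u=(k-m)/np.linalg.norm(k-m)
for d in (105,120):
  L=np.r_[m+u*d/1000,.075];print(d,proj("scene",L),proj("top",L))
x=np.array([u[1],-u[0]]);post=m+.075*(np.cos(np.radians(280))*x+np.sin(np.radians(280))*u);print(post,proj("scene",np.r_[post,.133]),proj("top",np.r_[post,.153]))
E
python3 -m pendant '[{"x":18,"y":-35,"wz":-5.5,"hand":87},{"x":18,"y":-35,"wz":-5.5},{"x":18,"y":-35,"wz":-5.5},{"x":18,"y":-35,"wz":-5.5},{"x":18,"y":-35,"wz":-5.5},{"x":18,"y":-35,"wz":-5.5},{"x":18,"y":-35,"wz":-5.5},{"x":18,"y":-35,"wz":-5.5},{"x":18,"y":-35,"wz":-5.5},{"x":18,"y":-35,"wz":-5.5},{"x":18,"y":-35,"wz":-5.5},{"x":18,"y":-35,"wz":-5.5}]' 10
```

```text
scene (np.float64(343.7132616487455), np.float64(252.27956989247312)) 9 [ 0.53856262 -0.18884926  0.075     ]
top (np.float64(364.00666666666666), np.float64(231.48666666666668)) 7 [ 0.54070121 -0.18820504  0.075     ]
105 [[290.74210623 258.46458369]] [[324.0441592  257.45550103]]
120 [[286.62106736 255.84781075]] [[319.37132137 256.06861004]]
[ 0.42171875 -0.24000746] [[346.53176864 273.85862589]] [[383.94841679 268.37804717]]$[0]: bad value
```

```bash
python3 -m pendant '[{"hand":87,"x":18,"y":-35,"z":0,"wx":0,"wy":0,"wz":-5.5},{"hand":87,"x":18,"y":-35,"z":0,"wx":0,"wy":0,"wz":-5.5},{"hand":87,"x":18,"y":-35,"z":0,"wx":0,"wy":0,"wz":-5.5},{"hand":87,"x":18,"y":-35,"z":0,"wx":0,"wy":0,"wz":-5.5},{"hand":87,"x":18,"y":-35,"z":0,"wx":0,"wy":0,"wz":-5.5},{"hand":87,"x":18,"y":-35,"z":0,"wx":0,"wy":0,"wz":-5.5},{"hand":87,"x":18,"y":-35,"z":0,"wx":0,"wy":0,"wz":-5.5},{"hand":87,"x":18,"y":-35,"z":0,"wx":0,"wy":0,"wz":-5.5},{"hand":87,"x":18,"y":-35,"z":0,"wx":0,"wy":0,"wz":-5.5},{"hand":87,"x":18,"y":-35,"z":0,"wx":0,"wy":0,"wz":-5.5},{"hand":87,"x":18,"y":-35,"z":0,"wx":0,"wy":0,"wz":-5.5},{"hand":87,"x":18,"y":-35,"z":0,"wx":0,"wy":0,"wz":-5.5}]' 10; python3 -c "
from h import *
s=r.read_state();print(s['clock'],s['position'],s['joints'],cv2.Rodrigues(s['tool_rot'])[0])"
```

```text
clock: 2.2
position: [0.4821, 0.144, 0.234]
tool_rot: [2.248, 2.194, 0.001]
force: [1.2, 0.6, 0.4]
width: 0.0868
finger_force: 0.0
2.2 [0.48212698 0.14395772 0.23396381] [2.66497633e-01 2.43632278e-01 1.89538596e+00 2.25312382e-05
 1.00195088e+00 2.91075831e-01] [[ 2.45877920e-02  9.99697497e-01  5.96529381e-04]
 [ 9.99697655e-01 -2.45879048e-02  1.82524973e-04]
 [ 1.97137166e-04  5.91861137e-04 -9.99999805e-01]]
```

```bash
python3 -m pendant '[{"hand":87,"x":14,"y":-23,"z":0,"wx":0,"wy":0,"wz":0},{"hand":87,"x":13,"y":-22,"z":0,"wx":0,"wy":0,"wz":0},{"hand":70,"x":0,"y":0,"z":-30,"wx":0,"wy":0,"wz":0},{"hand":60,"x":0,"y":0,"z":-30,"wx":0,"wy":0,"wz":0},{"hand":60,"x":0,"y":0,"z":-30,"wx":0,"wy":0,"wz":0},{"hand":60,"x":0,"y":0,"z":-30,"wx":0,"wy":0,"wz":0},{"hand":60,"x":0,"y":0,"z":-15,"wx":0,"wy":0,"wz":0},{"hand":60,"x":0,"y":0,"z":-12,"wx":0,"wy":0,"wz":0},{"hand":60,"x":0,"y":0,"z":0,"wx":0,"wy":0,"wz":0}]' 10; python3 - <<'E'
from h import *
im=imaging.read_camera("scene");cv2.imwrite("pics/s2.png",cv2.resize(im[150:300,180:380,::-1],None,fx=4,fy=4,interpolation=2))
E
```

```text
clock: 2.95
position: [0.5069, 0.1005, 0.0843]
tool_rot: [-2.242, -2.197, 0.006]
force: [-0.4, -0.5, 0.1]
width: 0.06
finger_force: 0.0
```

View pics/s2.png

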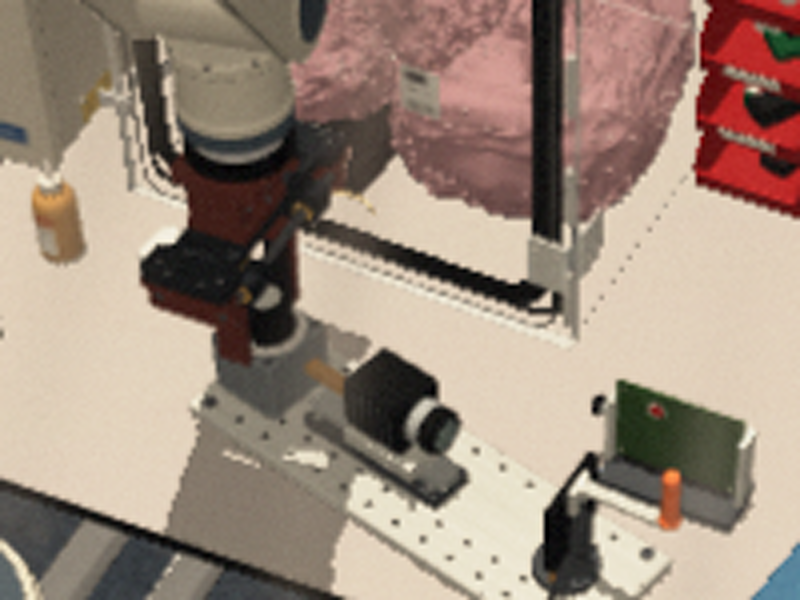

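The fingers straddle the knob, which sits at crop pixel (270, 310). I'll lift slightly and close.

```bash
python3 -m pendant '[{"hand":40,"x":0,"y":0,"z":2,"wx":0,"wy":0,"wz":0},{"hand":30,"x":0,"y":0,"z":0,"wx":0,"wy":0,"wz":0},{"hand":30,"x":0,"y":0,"z":0,"wx":0,"wy":0,"wz":0},{"hand":30,"x":0,"y":0,"z":0,"wx":0,"wy":0,"wz":0},{"hand":30,"x":0,"y":0,"z":0,"wx":0,"wy":0,"wz":0},{"hand":30,"x":0,"y":0,"z":0,"wx":0,"wy":0,"wz":0}]' 12
```

```text
clock: 3.5
position: [0.5113, 0.101, 0.09]
tool_rot: [2.241, 2.197, 0.008]
force: [5.9, -0.5, -0.7]
width: 0.0355
finger_force: 12.0
```

```bash
python3 -m pendant '[{"hand":30,"x":2,"y":0,"z":-1,"wx":0,"wy":0,"wz":0},{"hand":30,"x":0,"y":0,"z":0,"wx":0,"wy":0,"wz":0},{"hand":30,"x":0,"y":0,"z":0,"wx":0,"wy":0,"wz":0},{"hand":30,"x":0,"y":0,"z":0,"wx":0,"wy":0,"wz":5},{"hand":30,"x":0,"y":0,"z":0,"wx":0,"wy":0,"wz":6},{"hand":30,"x":0,"y":0,"z":0,"wx":0,"wy":0,"wz":6},{"hand":30,"x":0,"y":0,"z":0,"wx":0,"wy":0,"wz":6},{"hand":30,"x":0,"y":0,"z":0,"wx":0,"wy":0,"wz":6},{"hand":30,"x":0,"y":0,"z":0,"wx":0,"wy":0,"wz":6},{"hand":30,"x":0,"y":0,"z":0,"wx":0,"wy":0,"wz":0},{"hand":30,"x":0,"y":0,"z":0,"wx":0,"wy":0,"wz":0}]' 14; python3 - <<'E'
from h import *
s=r.read_state();print(s['clock'],s['position'],s['joints'],s['moment'],s['force']);R=cv2.Rodrigues(s['tool_rot'])[0];print(np.degrees(np.arctan2(R[1,1],R[0,1])))
E
```

```text
clock: 4.42
position: [0.5095, 0.1004, 0.0893]
tool_rot: [-1.477, -2.772, 0.002]
force: [-8.8, -1.5, 18.1]
width: 0.0356
finger_force: 14.0
4.4167 [0.50953891 0.10044568 0.08928279] [ 1.71894681e-01  4.92575082e-01  1.94835536e+00 -4.71626735e-04
  7.02208333e-01 -4.19412352e-01] [-0.56095807  1.30494816  0.02910158] [-8.81721881 -1.52341367 18.09292398]
33.90005557177532
```

```bash
python3 -m pendant '[{"hand":30,"x":-1,"y":0,"z":1,"wx":0,"wy":0,"wz":4},{"hand":30,"x":0,"y":0,"z":0,"wx":0,"wy":0,"wz":5},{"hand":30,"x":0,"y":0,"z":0,"wx":0,"wy":0,"wz":5},{"hand":30,"x":0,"y":0,"z":0,"wx":0,"wy":0,"wz":5},{"hand":30,"x":0,"y":0,"z":0,"wx":0,"wy":0,"wz":5},{"hand":30,"x":0,"y":0,"z":0,"wx":0,"wy":0,"wz":5},{"hand":30,"x":0,"y":0,"z":0,"wx":0,"wy":0,"wz":0},{"hand":30,"x":0,"y":0,"z":0,"wx":0,"wy":0,"wz":0}]'; cat > st.py <<'E'
from h import *
s=r.read_state();R=cv2.Rodrigues(s['tool_rot'])[0]
print(s['clock'],s['position'].round(4),'yaw',np.degrees(np.arctan2(R[1,1],R[0,1])).round(2),'M',s['moment'].round(3),'F',s['force'].round(1),'w',round(s['width'],4),s['joints'].round(2))
E
python3 st.py
```

```text
clock: 5.08
position: [0.5084, 0.0993, 0.0894]
tool_rot: [-0.735, -3.053, 0.004]
force: [-4.4, -9.5, 7.9]
width: 0.036
finger_force: 14.0
5.0833 [0.5084 0.0993 0.0894] yaw 62.92 M [-1.629e+00  6.880e-01  1.000e-03] F [-4.4 -9.5  7.9] w 0.036 [ 0.17  0.49  1.95 -0.    0.7  -0.93]
```

```bash
python3 -m pendant '[{"hand":30,"x":0,"y":0,"z":0,"wx":0,"wy":0,"wz":4},{"hand":30,"x":0,"y":0,"z":0,"wx":0,"wy":0,"wz":4},{"hand":30,"x":0,"y":0,"z":0,"wx":0,"wy":0,"wz":4},{"hand":30,"x":0,"y":0,"z":0,"wx":0,"wy":0,"wz":0},{"hand":30,"x":0,"y":0,"z":0,"wx":0,"wy":0,"wz":0}]' >/dev/null; python3 st.py;  python3 -m pendant '[{"hand":30,"x":0,"y":0,"z":0,"wx":0,"wy":0,"wz":3},{"hand":30,"x":0,"y":0,"z":0,"wx":0,"wy":0,"wz":3},{"hand":30,"x":0,"y":0,"z":0,"wx":0,"wy":0,"wz":0},{"hand":30,"x":0,"y":0,"z":0,"wx":0,"wy":0,"wz":0}]' >/dev/null; python3 st.py; python3 - <<'E'
from h import *
im=imaging.read_camera("scene");cv2.imwrite("pics/s3.png",cv2.resize(im[150:300,180:380,::-1],None,fx=4,fy=4,interpolation=2))
for c in("scene","top"):
    imaging.read_camera(c);print([(q["p"],atz(c,q["xy"],.075)) for q in place_of("lens",c)[:1]])
E
```

```text
5.5 [0.5069 0.0989 0.0891] yaw 74.91 M [-1.888  1.325 -0.048] F [ -7.3 -10.9  11.3] w 0.0355 [ 0.17  0.49  1.95 -0.    0.7  -1.13]
5.8333 [0.5061 0.0986 0.0888] yaw 80.9 M [-2.182  1.486 -0.122] F [ -8.9 -12.9  10.9] w 0.0356 [ 0.17  0.49  1.95 -0.    0.7  -1.24]
[]
[(0.75, array([ 0.47554   , -0.05423288,  0.075     ]))]
```

View pics/s3.png

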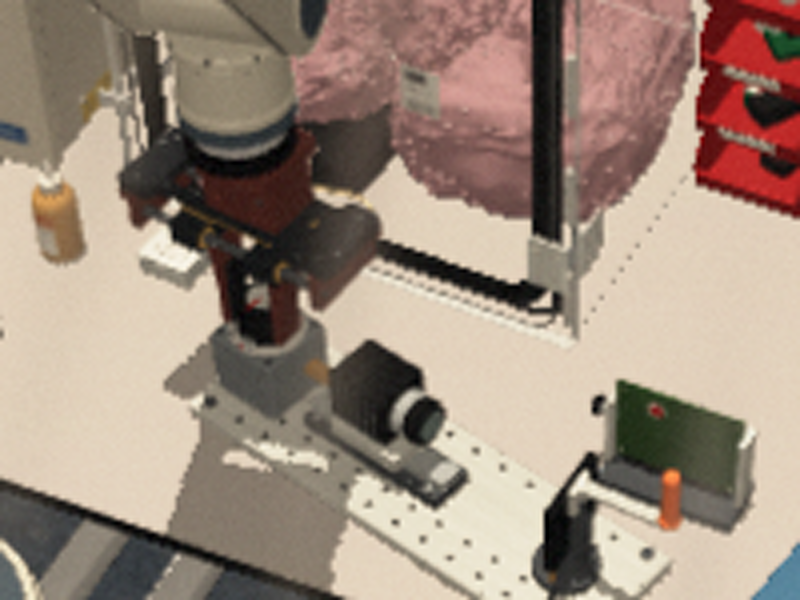

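The camera has moved back along the rig, with the lens now at crop pixel (425, 420). The moment is starting to rise, so I'll push on to confirm the stop.

```bash
for i in 1; do python3 -m pendant '[{"hand":30,"x":0,"y":0,"z":0,"wx":0,"wy":0,"wz":3},{"hand":30,"x":0,"y":0,"z":0,"wx":0,"wy":0,"wz":0},{"hand":30,"x":0,"y":0,"z":0,"wx":0,"wy":0,"wz":0}]' >/dev/null; python3 st.py; done; python3 -m pendant '[{"hand":30,"x":0,"y":0,"z":0,"wx":0,"wy":0,"wz":3},{"hand":30,"x":0,"y":0,"z":0,"wx":0,"wy":0,"wz":3},{"hand":30,"x":0,"y":0,"z":0,"wx":0,"wy":0,"wz":0},{"hand":30,"x":0,"y":0,"z":0,"wx":0,"wy":0,"wz":0}]' >/dev/null; python3 st.py
```

```text
6.3333 [0.5058 0.0984 0.0887] yaw 83.92 M [-2.319  1.536 -0.066] F [ -8.7 -14.2  10.1] w 0.0355 [ 0.17  0.49  1.95 -0.    0.7  -1.29]
6.6667 [0.5052 0.0979 0.0884] yaw 89.91 M [-2.981  1.566 -0.203] F [-10.3 -16.2   8.8] w 0.0354 [ 0.17  0.49  1.95 -0.    0.71 -1.4 ]
```

```bash
python3 -m pendant '[{"hand":50,"x":0,"y":0,"z":0,"wx":0,"wy":0,"wz":0},{"hand":50,"x":0,"y":0,"z":0,"wx":0,"wy":0,"wz":0},{"hand":50,"x":0,"y":0,"z":0,"wx":0,"wy":0,"wz":0},{"hand":50,"x":0,"y":0,"z":0,"wx":0,"wy":0,"wz":0},{"hand":50,"x":0,"y":0,"z":0,"wx":0,"wy":0,"wz":0}]' >/dev/null; python3 st.py
```

```text
7.0833 [0.5099 0.1011 0.089 ] yaw 89.87 M [-0.014  0.002 -0.048] F [-0.1  1.9 -0. ] w 0.0501 [ 0.17  0.49  1.95  0.    0.7  -1.4 ]
```

```bash
python3 -m pendant '[{"hand":50,"x":1,"y":-3,"z":0,"wx":0,"wy":0,"wz":0},{"hand":30,"x":0,"y":0,"z":0,"wx":0,"wy":0,"wz":0},{"hand":30,"x":0,"y":0,"z":0,"wx":0,"wy":0,"wz":0},{"hand":30,"x":0,"y":0,"z":0,"wx":0,"wy":0,"wz":0},{"hand":30,"x":0,"y":0,"z":0,"wx":0,"wy":0,"wz":0},{"hand":30,"x":0,"y":0,"z":0,"wx":0,"wy":0,"wz":0}]' 20 >/dev/null; python3 st.py;python3 -m pendant '[{"hand":30,"x":0,"y":0,"z":0,"wx":0,"wy":0,"wz":3},{"hand":30,"x":0,"y":0,"z":0,"wx":0,"wy":0,"wz":3},{"hand":30,"x":0,"y":0,"z":0,"wx":0,"wy":0,"wz":0},{"hand":30,"x":0,"y":0,"z":0,"wx":0,"wy":0,"wz":0}]' >/dev/null; python3 st.py
```

```text
7.5833 [0.5106 0.0977 0.0887] yaw 89.87 M [-0.263 -0.072  0.009] F [ 0.5 -2.3 -0.5] w 0.0359 [ 0.17  0.49  1.95 -0.    0.7  -1.4 ]
7.9167 [0.5097 0.0975 0.0885] yaw 95.76 M [-0.507  0.526 -0.144] F [-4.  -3.6  2.2] w 0.0355 [ 0.17  0.49  1.95 -0.    0.7  -1.51]
```

```bash
python3 -m pendant '[{"hand":30,"x":0,"y":0,"z":0,"wx":0,"wy":0,"wz":4},{"hand":30,"x":0,"y":0,"z":0,"wx":0,"wy":0,"wz":4},{"hand":30,"x":0,"y":0,"z":0,"wx":0,"wy":0,"wz":4},{"hand":30,"x":0,"y":0,"z":0,"wx":0,"wy":0,"wz":4},{"hand":30,"x":0,"y":0,"z":0,"wx":0,"wy":0,"wz":0},{"hand":30,"x":0,"y":0,"z":0,"wx":0,"wy":0,"wz":0}]' 20 >/dev/null; python3 st.py; python3 - <<'E'
from h import *
for c in("scene","top"):
    im=imaging.read_camera(c);cv2.imwrite(f"pics/{c}3.png",im[:,:,::-1]);print([(q["p"],q["xy"],atz(c,q["xy"],.075)) for q in place_of("lens",c)[:1]])
# camera shift measured from the picture: match the lens patch
a=cv2.imread("pics/scene0.png")
for n,p in(("s3 earlier",cv2.resize(cv2.imread("pics/s3.png"),(200,150),interpolation=cv2.INTER_AREA)),("now",cv2.imread("pics/scene3.png")[150:300,180:380])):
    t=a[248:268,282:300];m=cv2.matchTemplate(p,t,5);_,v,_,l=cv2.minMaxLoc(m);print(n,v,l[0]+180-282,l[1]+150-248)
E
```

```text
8.4167 [0.5103 0.0973 0.0883] yaw 111.81 M [-0.837  0.075 -0.053] F [-0.4 -5.8 -2.5] w 0.0357 [ 0.17  0.49  1.95 -0.    0.7  -1.78]
[(0.79, [287.5, 251.7], array([ 0.47944082, -0.04617502,  0.075     ]))]
[(0.73, [321.7, 254.5], array([ 0.46936177, -0.05763349,  0.075     ]))]
s3 earlier 0.9661675691604614 -4 -2
now 0.9640721678733826 -4 -2
```

```bash
python3 -m pendant '[{"hand":60,"x":0,"y":0,"z":0,"wx":0,"wy":0,"wz":0},{"hand":60,"x":0,"y":0,"z":0,"wx":0,"wy":0,"wz":0},{"hand":60,"x":0,"y":0,"z":0,"wx":0,"wy":0,"wz":0},{"hand":60,"x":0,"y":0,"z":20,"wx":0,"wy":0,"wz":0},{"hand":60,"x":0,"y":0,"z":35,"wx":0,"wy":0,"wz":0},{"hand":60,"x":0,"y":0,"z":35,"wx":0,"wy":0,"wz":0},{"hand":60,"x":0,"y":0,"z":30,"wx":0,"wy":0,"wz":0},{"hand":60,"x":-6,"y":-20,"z":0,"wx":0,"wy":0,"wz":-7},{"hand":60,"x":-7,"y":-28,"z":0,"wx":0,"wy":0,"wz":-7},{"hand":60,"x":-7,"y":-28,"z":0,"wx":0,"wy":0,"wz":-7},{"hand":60,"x":-7,"y":-28,"z":0,"wx":0,"wy":0,"wz":-7},{"hand":60,"x":-7,"y":-28,"z":0,"wx":0,"wy":0,"wz":-7}]' 10 >/dev/null; python3 st.py
python3 -m pendant '[{"hand":60,"x":-7,"y":-27,"z":0,"wx":0,"wy":0,"wz":-7},{"hand":60,"x":-7,"y":-27,"z":0,"wx":0,"wy":0,"wz":-7},{"hand":60,"x":-7,"y":-27,"z":0,"wx":0,"wy":0,"wz":-7},{"hand":60,"x":-7,"y":-27,"z":0,"wx":0,"wy":0,"wz":-7},{"hand":60,"x":-7,"y":-27,"z":0,"wx":0,"wy":0,"wz":-7},{"hand":60,"x":-7,"y":-27,"z":0,"wx":0,"wy":0,"wz":-7},{"hand":60,"x":-7,"y":-27,"z":0,"wx":0,"wy":0,"wz":-7},{"hand":60,"x":-6,"y":-16,"z":0,"wx":0,"wy":0,"wz":-7},{"hand":60,"x":0,"y":0,"z":0,"wx":0,"wy":0,"wz":-7},{"hand":60,"x":0,"y":0,"z":0,"wx":0,"wy":0,"wz":-7},{"hand":60,"x":0,"y":0,"z":0,"wx":0,"wy":0,"wz":-7},{"hand":60,"x":0,"y":0,"z":0,"wx":0,"wy":0,"wz":-7}]' >/dev/null; python3 st.py;python3 - <<'E'
from h import *
im=imaging.read_camera("scene");cv2.imwrite("pics/s4.png",cv2.resize(im[180:320,210:410,::-1],None,fx=4,fy=4,interpolation=2))
print(place_of("lens","scene")[:1],place_of("handle_post","scene")[:1])
p=im[150:300,180:380,::-1];a=cv2.imread("pics/scene0.png");m=cv2.matchTemplate(p,a[248:268,282:300],5);print(cv2.minMaxLoc(m))
E
```

```text
9.6167 [ 0.4763 -0.035   0.209 ] yaw 76.53 M [-0.019 -0.019 -0.02 ] F [-0.4 -0.3  0.4] w 0.0599 [-0.1   0.24  1.97  0.    0.93 -1.43]
10.6167 [ 0.4217 -0.2394  0.2088] yaw -7.54 M [-0.059  0.071 -0.027] F [-0.   0.3  0. ] w 0.06 [-0.54  0.25  1.95  0.    0.93 -0.41]
[{'xy': [288.3, 255.8], 'p': 0.97}] [{'xy': [347.5, 276.5], 'p': 0.51}]
(-0.7753114700317383, 0.9638690948486328, (142, 63), (98, 96))
```

View pics/s4.png

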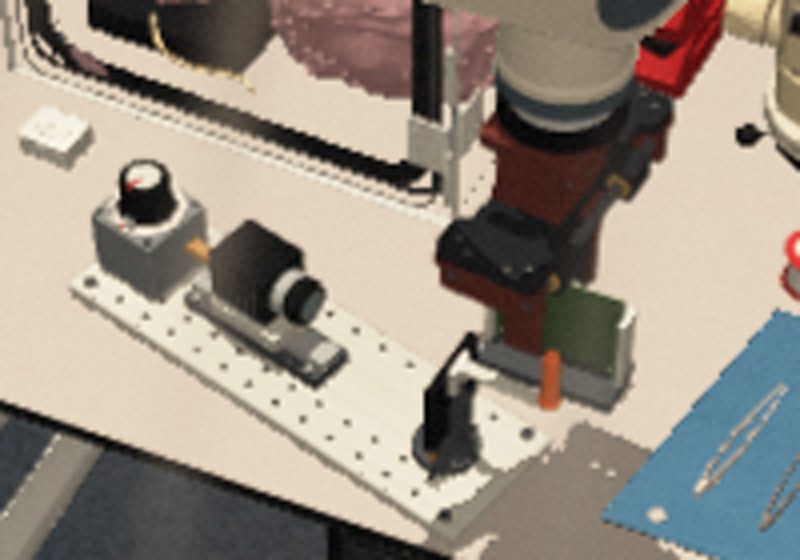

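The knob's pointer has turned toward the red dial mark, and the post stands at crop pixel (551, 380), under the open hand. I'll check the pointer against the dial mark from above.

```bash
python3 - <<'E'
from h import *
t=imaging.read_camera("top")[:,:,::-1];s=imaging.read_camera("scene")[:,:,::-1]
b=[]
for im,c,in((t,"top"),(s,"scene")):
    u,v=proj(c,[.5105,.0973,.09])[0].astype(int);b.append(cv2.resize(im[v-14:v+15,u-14:u+15],(400,400),interpolation=2))
    s0=im[v-16:v+17,u-16:u+17].astype(float);w=s0[:,:,2]-np.maximum(s0[:,:,1],s0[:,:,0])
    for y,x in np.argwhere(w>45):
        px=(u-16+x,v-16+y);print(c,px,w[y,x],[((q:=atz(c,px,z)[:2]-[.5105,.0973])*1000).round(1).tolist()+[np.degrees(np.arctan2(q[1],q[0])).round()] for z in(.101,.071)])
cv2.imwrite("pics/k.png",np.hstack(b))
E
```

```text
top (np.int64(284), np.int64(241)) 59.0 [[-2.4, -41.0, np.float64(-93.0)], [1.3, -37.9, np.float64(-88.0)]]
top (np.int64(285), np.int64(241)) 63.0 [[-2.4, -44.0, np.float64(-93.0)], [1.3, -41.0, np.float64(-88.0)]]
top (np.int64(270), np.int64(242)) 87.0 [[-5.4, 1.6, np.float64(164.0)], [-1.8, 5.6, np.float64(108.0)]]
top (np.int64(283), np.int64(242)) 55.0 [[-5.4, -38.0, np.float64(-98.0)], [-1.9, -34.8, np.float64(-93.0)]]
top (np.int64(284), np.int64(242)) 60.0 [[-5.5, -41.0, np.float64(-98.0)], [-1.9, -37.9, np.float64(-93.0)]]
top (np.int64(269), np.int64(243)) 49.0 [[-8.5, 4.6, np.float64(152.0)], [-5.0, 8.6, np.float64(120.0)]]
top (np.int64(270), np.int64(243)) 82.0 [[-8.5, 1.5, np.float64(170.0)], [-5.0, 5.5, np.float64(132.0)]]
top (np.int64(283), np.int64(243)) 63.0 [[-8.5, -38.0, np.float64(-103.0)], [-5.0, -34.8, np.float64(-98.0)]]
top (np.int64(284), np.int64(243)) 51.0 [[-8.5, -41.1, np.float64(-102.0)], [-5.0, -37.9, np.float64(-97.0)]]
top (np.int64(286), np.int64(243)) 46.0 [[-8.5, -47.1, np.float64(-100.0)], [-5.0, -44.1, np.float64(-96.0)]]
top (np.int64(287), n
[... 1816 characters left out ...]
4(165.0)]]
scene (np.int64(258), np.int64(240)) 46.0 [[-44.9, -61.6, np.float64(-126.0)], [-20.1, -46.8, np.float64(-113.0)]]
scene (np.int64(259), np.int64(240)) 50.0 [[-43.8, -64.1, np.float64(-124.0)], [-18.9, -49.3, np.float64(-111.0)]]
scene (np.int64(257), np.int64(241)) 52.0 [[-49.4, -60.8, np.float64(-129.0)], [-24.6, -45.9, np.float64(-118.0)]]
scene (np.int64(258), np.int64(241)) 54.0 [[-48.3, -63.3, np.float64(-127.0)], [-23.5, -48.5, np.float64(-116.0)]]
scene (np.int64(259), np.int64(241)) 53.0 [[-47.2, -65.8, np.float64(-126.0)], [-22.4, -51.1, np.float64(-114.0)]]
scene (np.int64(260), np.int64(241)) 51.0 [[-46.1, -68.4, np.float64(-124.0)], [-21.3, -53.7, np.float64(-112.0)]]
```

View pics/k.png

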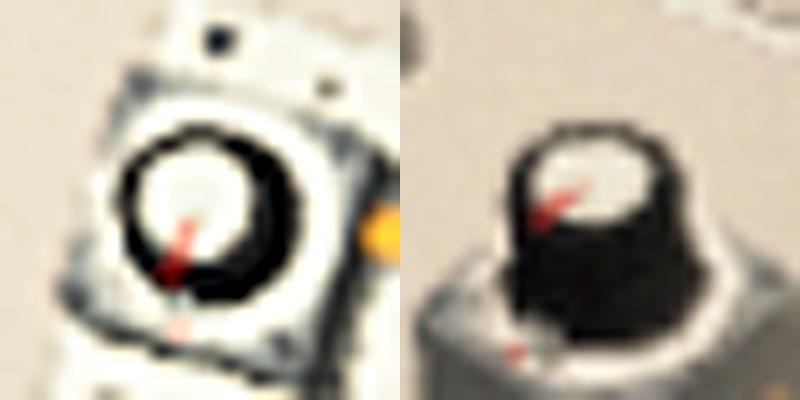

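The pointer lies at about 164° and the dial mark at 165°, so the knob is at zero. Next I'll grip the post.

```bash
python3 -m pendant '[{"hand":60,"x":0,"y":0,"z":-25,"wx":0,"wy":0,"wz":0},{"hand":60,"x":0,"y":0,"z":-25,"wx":0,"wy":0,"wz":0},{"hand":60,"x":0,"y":0,"z":-15,"wx":0,"wy":0,"wz":0},{"hand":60,"x":0,"y":0,"z":-12,"wx":0,"wy":0,"wz":0},{"hand":20,"x":0,"y":0,"z":0,"wx":0,"wy":0,"wz":0},{"hand":5,"x":0,"y":0,"z":0,"wx":0,"wy":0,"wz":0},{"hand":5,"x":0,"y":0,"z":0,"wx":0,"wy":0,"wz":0},{"hand":5,"x":0,"y":0,"z":0,"wx":0,"wy":0,"wz":0},{"hand":5,"x":0,"y":0,"z":0,"wx":0,"wy":0,"wz":0},{"hand":5,"x":0,"y":0,"z":0,"wx":0,"wy":0,"wz":0},{"hand":5,"x":0,"y":0,"z":0,"wx":0,"wy":0,"wz":0},{"hand":5,"x":0,"y":0,"z":0,"wx":0,"wy":0,"wz":0}]' 10 >/dev/null; python3 st.py; python3 - <<'E'
from h import *
im=imaging.read_camera("scene");cv2.imwrite("pics/s5.png",cv2.resize(im[210:310,300:400,::-1],None,fx=5,fy=5,interpolation=2))
E
```

```text
11.8667 [ 0.4221 -0.2396  0.1322] yaw -7.13 M [-0.193  0.015  0.008] F [ 0.6 -0.5  2.6] w 0.0118 [-0.54  0.38  2.01 -0.    0.76 -0.42]
```

View pics/s5.png

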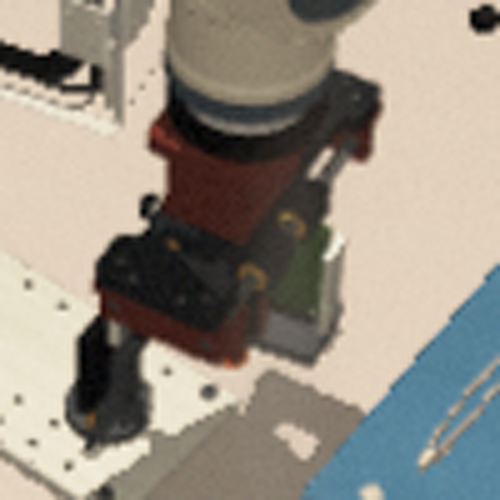

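```bash
python3 -c "
import numpy as np
a=np.radians(np.linspace(263.1,210.6,12));p=75*np.c_[np.cos(a),np.sin(a)];print(np.diff(p,axis=0).round(1).tolist())"
```

```text
[[-6.2, 1.0], [-6.1, 1.5], [-5.9, 2.0], [-5.7, 2.5], [-5.5, 3.0], [-5.2, 3.4], [-4.9, 3.8], [-4.6, 4.2], [-4.2, 4.6], [-3.8, 4.9], [-3.4, 5.2]]
```

```bash
python3 -m pendant '[{"hand":5,"x":-6.2,"y":1,"z":0,"wx":0,"wy":0,"wz":-4.8},{"hand":5,"x":-6.1,"y":1.5,"z":0,"wx":0,"wy":0,"wz":-4.8},{"hand":5,"x":-5.9,"y":2,"z":0,"wx":0,"wy":0,"wz":-4.8},{"hand":5,"x":-5.7,"y":2.5,"z":0,"wx":0,"wy":0,"wz":-4.8},{"hand":5,"x":-5.5,"y":3,"z":0,"wx":0,"wy":0,"wz":-4.8},{"hand":5,"x":-5.2,"y":3.4,"z":0,"wx":0,"wy":0,"wz":-4.8},{"hand":5,"x":0,"y":0,"z":0,"wx":0,"wy":0,"wz":0},{"hand":5,"x":0,"y":0,"z":0,"wx":0,"wy":0,"wz":0}]' 15 >/dev/null; python3 st.py
python3 -m pendant '[{"hand":5,"x":-4.9,"y":3.8,"z":0,"wx":0,"wy":0,"wz":-4.8},{"hand":5,"x":-4.6,"y":4.2,"z":0,"wx":0,"wy":0,"wz":-4.8},{"hand":5,"x":-4.2,"y":4.6,"z":0,"wx":0,"wy":0,"wz":-4.8},{"hand":5,"x":-3.8,"y":4.9,"z":0,"wx":0,"wy":0,"wz":-4.8},{"hand":5,"x":-3.4,"y":5.2,"z":0,"wx":0,"wy":0,"wz":-4.5},{"hand":5,"x":0,"y":0,"z":0,"wx":0,"wy":0,"wz":0},{"hand":5,"x":0,"y":0,"z":0,"wx":0,"wy":0,"wz":0},{"hand":5,"x":0,"y":0,"z":0,"wx":0,"wy":0,"wz":0},{"hand":5,"x":0,"y":0,"z":0,"wx":0,"wy":0,"wz":0}]' 15 >/dev/null; python3 st.py
python3 - <<'E'
from h import *
o=[]
for c in("scene","top"):
    im=imaging.read_camera(c)[:,:,::-1];cv2.imwrite(f"pics/{c}9.png",im);u,v=proj(c,[.44,-.18,.09])[0].astype(int);o.append(cv2.resize(im[v-40:v+40,u-40:u+40],(400,400),interpolation=2))
    for l,z in dict(red_dot=.075,handle_post=.133,mirror_axis=.075,sight=.075).items():
        print(c,l,[(q["p"],q["xy"],atz(c,q["xy"],z).round(4)) for q in place_of(l,c)[:1]])
cv2.imwrite("pics/f.png",np.hstack(o))
E
```

```text
12.5833 [ 0.3883 -0.2251  0.1322] yaw -36.02 M [ 1.244 -1.174  0.011] F [ 7.5  7.1 -0.2] w 0.0118 [-0.55  0.33  2.08  0.    0.72  0.07]
13.3333 [ 0.3693 -0.2034  0.1322] yaw -59.69 M [ 1.002 -2.071  0.01 ] F [14.6  6.  -7.1] w 0.0116 [-0.53  0.3   2.14  0.    0.7   0.51]
scene red_dot [(0.91, [346.1, 250.0], array([ 0.5491, -0.1918,  0.075 ]))]
scene handle_post [(0.54, [324.5, 284.0], array([ 0.3689, -0.2016,  0.133 ]))]
scene mirror_axis [(0.81, [319.9, 277.7], array([ 0.4286, -0.1643,  0.075 ]))]
scene sight []
top red_dot [(0.63, [362.6, 230.7], array([ 0.5432, -0.1839,  0.075 ]))]
top handle_post []
top mirror_axis [(0.63, [355.4, 270.3], array([ 0.4208, -0.1609,  0.075 ]))]
top sight []
```

View pics/f.png

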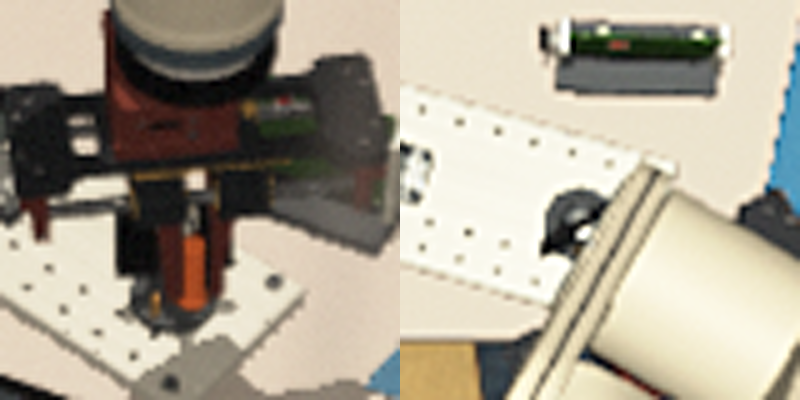

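The orange post is held between the fingers, at left-hand crop pixel (190, 270). I'll refine the axis with a least-squares fit of the gripped positions and work out the remaining error.

```bash
cat > fit.py <<'E'
from h import *
from scipy.optimize import least_squares
K=np.array([.5105,.0974]);P=np.array([[.4221,-.2396],[.3883,-.2251],[.3693,-.2034]]);P2=r.read_state()['position'][:2];P=np.vstack([P,P2])
A=np.array([[.4312,-.164],[.4295,-.1671],[.4286,-.1643]]);rot=lambda a:np.array([np.cos(a),np.sin(a)])
def f(v):
    a=v[:2];d=v[2];g=v[3];e=[]           # g: direction of rig y
    e+=list((a+.275*rot(g)-K)/.0008)
    e+=list(((A-a)/.003).ravel()/1.2)
    h=rot(g+np.radians(190));t=np.array([-h[1],h[0]])
    e+=[(P[0]-a)@t/.0006]
    e+=list((np.linalg.norm(P-a,axis=1)-.075-d)/.0008)+[d/.003]
    return e
s=least_squares(f,[.4308,-.1655,0,1.276]);a=s.x[:2];C=np.sqrt(np.diag(np.linalg.inv(s.jac.T@s.jac)))
print(s.x,C,np.round(s.fun,1))
def off(a,g,p,D):
    n=np.arctan2(*(a-p)[::-1]);x=rot(2*n-g);r_=D-a
    return x@r_*1000,(x[0]*r_[1]-x[1]*r_[0])*1000,np.degrees(g+np.radians(10)-n)
for D in([.5396,-.1885],[.5432,-.1839],[.5437,-.1868]): print(off(a,s.x[3],P2,np.array(D)))
E
python3 fit.py
```

```text
[ 0.43120332 -0.1661295  -0.0020951   1.27788164] [0.00046147 0.0007036  0.00071721 0.00285835] [ 0.1 -0.3 -0.   0.6 -0.5 -0.3 -0.7  0.5 -0.6  1.4  0.  -0.8 -0.8 -0.7]
(np.float64(110.67480201165924), np.float64(-1.1699488993471978), np.float64(52.136175312451996))
(np.float64(113.32593188340304), np.float64(4.03500166748319), np.float64(52.136175312451996))
(np.float64(114.37273819939057), np.float64(1.2846932235430382), np.float64(52.136175312451996))
```

```bash
python3 -m pendant '[{"hand":5,"x":0,"y":0,"z":0,"wx":0,"wy":0,"wz":0},{"hand":5,"x":0,"y":0,"z":0,"wx":0,"wy":0,"wz":0},{"hand":5,"x":0,"y":0,"z":0,"wx":0,"wy":0,"wz":0},{"hand":5,"x":0,"y":0,"z":0,"wx":0,"wy":0,"wz":0},{"hand":5,"x":0,"y":0,"z":0,"wx":0,"wy":0,"wz":0},{"hand":5,"x":0,"y":0,"z":0,"wx":0,"wy":0,"wz":0}]' && python3 fit.py | tail -3 && python3 -c "
from cell import r
print(r.job_done())"
```

```text
clock: 14.33
position: [0.3693, -0.2034, 0.1322]
tool_rot: [3.03, 0.82, 0.009]
force: [14.6, 5.9, -7.4]
width: 0.012
finger_force: 15.0
(np.float64(110.67550499148984), np.float64(-1.1580431749362956), np.float64(52.13938110874196))
(np.float64(113.32604601752595), np.float64(4.047207277184113), np.float64(52.13938110874196))
(np.float64(114.3731634653441), np.float64(1.2970172745707282), np.float64(52.13938110874196))
the job is handed in; nothing more can be done
None
```

I handed the job in at about 14 s with the knob's pointer lined up on the zero mark and the mirror held steady at about 52° by its post; I estimate the line of sight passes within about 4 mm of the red dot, and the hand-in gave no verdict.

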